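# Square a microplate into the shaker's fence corner

## Robot

A 6-joint arm with a two-finger parallel gripper is mounted at the origin on the work surface. World frame = base frame: x ahead of the robot, y to its left, z up, the work surface at z = 0. Lengths are in m, angles in rad, forces in N, time in s.
With the tool pointing down it reaches from about 0.35 to 0.975 m from the base axis. Payload 4.9 kg.
Tool frame: the origin (TCP) lies at the very end of the fingers, on their centre line; the grasp point (between the pads) lies 19 mm behind it; z points along the fingers, y is the line along which they close (so a half turn about z gives the same grasp; the last joint's range is limited). The gripper opens to 85 mm and grips with 20 to 120 N. Pads are 22 mm wide; open, the fingers measure 114 mm over their backs; the gripper's body (76 mm by 85 mm) begins 54 mm behind the grasp point. The pads swing forward as they close: fully open they stand 13 mm farther back than shut.
Start: joints at [-1.373, 0.053, 1.613, -0, 1.476, -0.119], TCP at [0.195, -0.594, 0.231] pointing down, gripper open.
Joint ranges: [-3.01, 3.01], [-1.01, 2.22], [0.06, 2.58], [-1.02, 4.17], [0.09, 2.62], [-3.14, 3.14]. Speed limits (rad/s): [2.57, 2.57, 3.14, 3.14, 3.14, 3.14].

## Interface

Orientations are given as a unit quaternion [w, x, y, z].
In Python, from plant import manip gives the robot as it stands.
- The arm moves only by the tool play_rows, never from a script. Its argument "series" is a list that holds one entry, the list of rows, each a list of 7 numbers: the shift along the world's x, y, z in m, then the turn, a rotation vector about the world's x, y, z in degrees, then the opening, from 0 (shut) to 1 (fully open). In form: [[[dx, dy, dz, rx, ry, rz, grip], ...]]. A call has 1 to 10 rows; each row shifts and turns the commanded pose from where the row before left it; what a row does not reach is not made up. A row lasts 1/10 s, in which the tool goes at most 50 mm and 8.59 degrees, less where a joint would pass 70% of its speed; a pose out of reach is approached as far as the arm can. A call with a gripper value outside its range is refused whole. The fingers move at their own pace and stop on an object; the grip force is fixed at half the most. Time passes only in rows, so rows that do not move let the fingers close. It gives the time, the measured TCP pose, the force, the opening and the grip force at its end, in the units of the state.
- manip.state(): the state, without advancing time (a new reading comes with each control period).
- manip.grab_frame(name): name is "side" or "top" or "wrist"; returns a dict with "frame" (420x560x3 uint8, blue, green, red), "mtx" (3x3 intrinsics, pixels), "k1" (the pictures are not rectified: a ray, as slopes to the right and down, at radius r is drawn at 1 + k1 r^2 times it, then the intrinsics apply), "R" (3x3) and "t" (3): a world point X has camera coordinates R X + t. Camera axes: x right, y down, z forward; pixel columns grow to the right and rows downward; lengths in m; the calibration is good to about 2 mm. A picture is of the moment at which its call begins. There is no depth.
- manip.job_done(): hands the job in; it is judged then, once.
The state is a dict: "time": time; "joint_pos": joint angles; "joint_vel": joint speeds; "joint_efforts": joint torques, N m; "tool_pos": TCP position; "tool_rot": TCP orientation; "contact_force": force on the tool from outside, world axes, zero at the start; "ft_torque": the same for the moment, N m; "gripper_width": opening from 0.0 (shut) to 1.0 (fully open); "grasp_force": force on a finger pad.
Only numpy, scipy, OpenCV 4.12 (cv2) and the standard library are available. Lean on these libraries where they do the work, as an engineer would, in place of code of your own. Each camera call takes 0.05 s, during which the arm holds its last target. There are 200 camera calls.

## Task

Get the microplate ready on the bench shaker: fold the clear two-panel cover right back until its panels stand flat against each other, stand the glass vial that was left on the platform in the tray with the other two vials, and slide the microplate square and flush into the corner of the two fence strips, tight against both. Keep the plate flat on the platform all the while (do not lift or tip it), and leave everything else on the bench where it is.

Things in the scene. Friction and masses are not known exactly. Their poses are not given: they have to be found in the camera images.
- shaker: White microplate shaker, 275 x 364 mm, fixed. Origin on the bench under its middle; x points to its hinge side (away from the robot, within 15 degrees), y left, z up. Aluminium platform, top 75 mm up: x -120 to 102, y -168 to 168 mm, its front (-x) open. Grey cheeks with inner faces at y = +-172 mm rise 66 mm above the platform; rear wall (front face x = 126) 52 mm above it. Housing front x = -125 mm, top 62 mm up.
- corner (a point): Inner corner of the fence, at platform height, at x 85, y 140, z 75 mm in the shaker's frame, with the same axes. The fence is two plain steel strips 8 mm high, 8 mm thick on the platform: the back strip's inner face is the plane x = 0 here and runs 228 mm towards -y; the left strip's inner face is the plane y = 0 and runs 190 mm towards -x.
- cover_rear (a joint): Angle of the cover's rear panel, rad: 0 = shut, both panels level; 1.55 = stop, both upright, flat against each other. Starts at 0.45 to 0.85, stays where left. Pushing the bar towards the shaker's +x (about 3 N, less later) folds it: the front panel's front edge runs in level slots in the cheeks, 60 mm above the platform, and the middle hinge rises like a tent.
- hinge (a point): Middle of the cover's level hinge line (along the shaker's y) at the rear wall: x 125, y 0, z 135 mm in the shaker's frame. The cover is two clear panels with aluminium edges, each 110 mm long and 332 mm wide, hinged together. Folded, they stand up from here to 110 mm above this point, over a depth of 15 mm.
- bar (a point): Centre of the cover's dark steel grip bar: 140 mm along the shaker's y, 12 mm thick, on two posts 32 mm proud of the front panel near its front edge. As the cover folds it moves 130 to 170 mm in the shaker's +x and sinks from about 90 to about 67 mm above the platform; folded, it stands about 37 mm in front of the hinge line. The point's axes turn with the front panel.
- plate_centre (a point): Centre (half-way up, 7.2 mm above its underside) of the white 96-well microplate lying loose on the platform: 85.5 mm along its x, 127.8 mm along its y, 14.4 mm high, about 0.12 kg, starting turned up to 17 degrees from the fence. It belongs with its long side along the back strip, its +y end against the left strip; pushed home its centre lies at x = -42.7, y = -63.9 mm from point corner.
- vial_centre (a point): Centre (half-way up) of the amber glass vial with a crimped metal cap left standing on the platform near the left fence strip: 24 mm in diameter, 46 mm high, about 30 g.
- tray_in (a point): Centre of the inner floor (4 mm above the bench) of the white open vial tray, which is fixed and stands to the left or to the right of the shaker. Inside it measures 142 mm along its x and 92 mm along its y; walls 22 mm high over the bench, 4 mm thick. The two other vials stand in its +x half; the -x half is free.
- vial_b_centre (a point): Centre (half-way up) of another vial like the first, 24 x 46 mm, standing in the tray. Leave it.
- vial_c_centre (a point): Centre (half-way up) of the third vial, 24 x 46 mm, standing in the tray. Leave it.
- tube_rack: Steel tube rack with stoppered tubes on the other side of the shaker from the tray, 200 mm along its x, 60 mm wide, 114 mm high over the stoppers; origin at the centre of its underside. Leave it.
- jug: Red plastic jug, 110 mm in diameter, 130 mm high, handle towards its y; origin at the centre of its underside. Leave it.
- wash_bottle: Wash bottle with bent spout, 66 mm in diameter, 180 mm high; origin at the centre of its underside. Leave it.
- jar: White screw-cap jar, 60 mm in diameter, 90 mm high; origin at the centre of its underside. Leave it.
- pipette: Micropipette lying on the bench, about 260 mm long along its x, 24 mm thick; origin on the bench below its middle. Leave it.
Mind the look-alikes: they are no part of the job. Leave any blue or orange look-alike of the part that bears plate_centre alone. What is shaped like the part that bears tray_in but pink is not meant.

How it is judged:
At the end, for the whole second after the job is handed in: The cover is folded to at least 1.45 rad (panels flat against each other within about 12 degrees); the microplate lies flat on the platform, each of its two sides within 3 mm of its fence strip and within 0.03 rad of square; the vial stands upright on the floor of the tray, inside its walls (value of joint cover_rear above 1.45 rad and x of plate_centre in the frame of corner above -0.0458 m and y of plate_centre in the frame of corner above -0.0669 m and angle between the x axis of plate_centre and the x axis of corner, either way round below 0.03 rad and z of plate_centre in the frame of corner below 0.0095 m and x of vial_centre in the frame of tray_in between -0.065 and 0.065 m and y of vial_centre in the frame of tray_in between -0.04 and 0.04 m and z of vial_centre in the frame of tray_in below 0.028 m and angle between vial_centre's own z axis and vertical below 0.15 rad); the robot touches nothing.
It fails at once if the microplate is tipped by more than 0.12 rad (angle between plate_centre's own z axis and vertical above 0.12 rad).
It fails at once if the microplate is lifted more than 8 mm off the platform (z of plate_centre in the frame of corner above 0.0152 m).
It fails at once if another thing on the bench (vial in the tray, tube rack, jug, bottle, jar, pipette) is moved by more than 25 mm (distance of any of vial_b_centre, vial_c_centre, tube_rack, jug, wash_bottle, jar, pipette from where it was at the start of the episode above 0.025 m).
It fails at once if another thing on the bench is tipped over (angle between any of vial_b_centre, vial_c_centre, tube_rack, jug, wash_bottle, jar, pipette's own z axis and vertical above 0.5 rad).
It also fails if it takes over 72 s, if anything falls off the work surface, if the arm or the gripper's body presses on something with over 40 N, if the wrist force passes 120 N, or if a joint passes its speed limit or range.

## Working session

There is one attempt and no reset: what is moved stays moved. The work goes in short steps, Python scripts to look and compute and a tool call to move; the robot and the scene stay as the last step left them, time stands still between calls to the robot, and variables do not carry over. Pictures are saved under pics/ and viewed, at most 10 in all, crops included, and the job is handed in when it is done.

Besides the shell and the picture viewer there is one more tool, called after "Request:" as name(argument=value, ...), one argument or row to a line, values as JSON. play_rows: Moves the arm, as the interface text tells. Its arguments: {"type":"object","properties":{"series":{"type":"array"}},"required":["series"]}

```bash
ls; mkdir -p pics; python3 - <<'E'
from plant import manip
import cv2,pickle
fs={}
for n in ("side","top","wrist"):
    f=manip.grab_frame(n); fs[n]=f; print(n,f["mtx"].round(1).tolist(),f["k1"],f["R"].round(3).tolist(),f["t"].round(3).tolist())
    cv2.imwrite(f"pics/{n}0.png",f["frame"])
pickle.dump(fs,open("f0.pkl","wb"))
print(manip.state())
E
```

```text
pics
side [[469.1, 0.0, 281.8], [0.0, 469.1, 209.5], [0.0, 0.0, 1.0]] -0.09653529984573671 [[-0.905, -0.426, 0.002], [-0.311, 0.658, -0.686], [0.291, -0.621, -0.728]] [0.487, 0.182, 1.322]
top [[439.0, 0.0, 278.7], [0.0, 439.0, 208.0], [0.0, 0.0, 1.0]] -0.10791901422221563 [[0.003, -1.0, -0.012], [-0.991, -0.001, -0.137], [0.136, 0.013, -0.991]] [0.111, 0.54, 1.214]
wrist [[337.1, 0.0, 279.7], [0.0, 337.1, 206.3], [0.0, 0.0, 1.0]] -0.019556946157481537 [[0.312, -0.95, -0.002], [-0.917, -0.302, 0.26], [-0.248, -0.08, -0.966]] [-0.625, -0.035, 0.379]
{'time': 0.15, 'joint_pos': array([-1.37298515e+00,  5.32407526e-02,  1.61399733e+00,  1.67233263e-05,
        1.47601768e+00, -1.19028077e-01]), 'joint_vel': array([ 0.00083916, -0.00086891, -0.00320622,  0.00019671,  0.00053928,
        0.0002331 ]), 'joint_efforts': array([-1.86213911e-04, -3.94242918e+01, -3.70721698e+01, -1.54680247e-04,
        4.66012294e-03,  2.28028574e-05]), 'tool_pos': array([ 0.19461739, -0.59340193,  0.23031222]), 'tool_rot': array([-8.31236397e-04,  9.87477617e-01,  1.57756978e-01, -2.44307008e-05]), 'contact_force': array([ 0.00975563,  0.04057217, -0.90431563]), 'ft_torque': array([ 0.02476321, -0.00532452, -0.03776765]), 'grasp_force': 0.0, 'gripper_width': 0.9988110748702745}
```

View pics/top0.png

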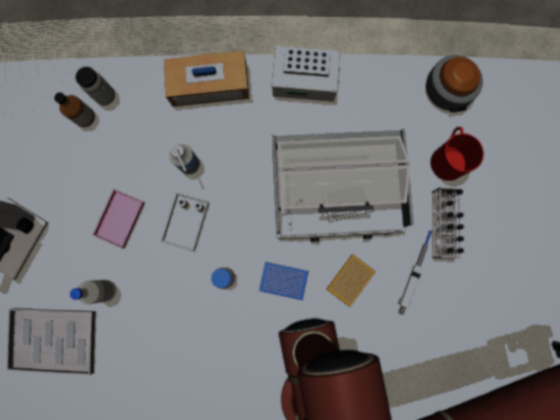

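View pics/side0.png

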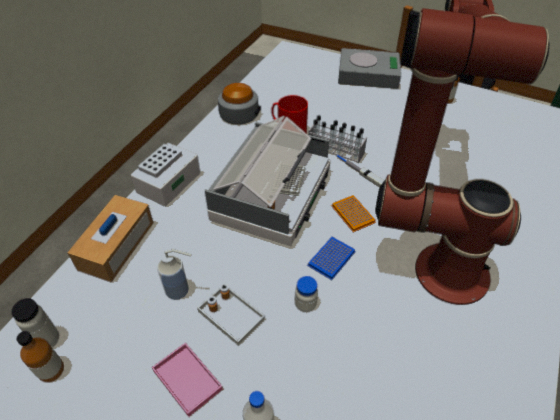

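The top view shows the shaker around (342,185), with the cover part open and the grip bar at about (345,208). The white tray is at (187,222) with two vials in its upper half. The blue and orange plates are decoys. The side view agrees. I'll write the helpers and zoom in.

```bash
cat > h.py <<'E'
import numpy as np, cv2, pickle
def ray(f,uv):
    uv=np.array(uv,float).reshape(-1,1,2)
    p=cv2.undistortPoints(uv,f["mtx"],np.array([f["k1"],0,0,0.])).reshape(-1,2)
    d=np.c_[p,np.ones(len(p))]@f["R"]; return -f["R"].T@f["t"], d/np.linalg.norm(d,axis=1)[:,None]
def onz(f,uv,z):
    c,d=ray(f,uv); return c+d*((z-c[2])/d[:,2])[:,None]
def tri(fs,uvs):
    A=np.zeros((3,3));b=np.zeros(3)
    for f,uv in zip(fs,uvs):
        c,d=ray(f,uv);P=np.eye(3)-np.outer(d[0],d[0]);A+=P;b+=P@c
    return np.linalg.solve(A,b)
def proj(f,X):
    return cv2.projectPoints(np.array(X,float).reshape(-1,1,3),cv2.Rodrigues(f["R"])[0],f["t"],f["mtx"],np.array([f["k1"],0,0,0.]))[0].reshape(-1,2)
def grab(n,tag):
    from plant import manip
    f=manip.grab_frame(n); pickle.dump(f,open(f"{tag}.pkl","wb")); cv2.imwrite(f"pics/{tag}.png",f["frame"]); return f
E
python3 - <<'E'
from h import *
fs=pickle.load(open("f0.pkl","rb")); t=fs["top"]; w=fs["wrist"]
from scipy.spatial.transform import Rotation as Ro
q=[-8.31236397e-04,9.87477617e-01,1.57756978e-01,-2.44307008e-05]; p=np.array([0.19461739,-0.59340193,0.23031222])
Rt=Ro.from_quat([q[1],q[2],q[3],q[0]]).as_matrix()
print("tool axes",Rt.round(3).tolist()); c=-w["R"].T@w["t"]; print("cam in tool",Rt.T@(c-p),"camaxes in tool cols",(Rt.T@w["R"].T).round(3).tolist())
print("shaker top outline",onz(t,[[273,135],[407,131],[411,225],[278,240]],.141).round(3).tolist())
print("tray",onz(t,[[175,194],[209,205],[196,250],[162,240]],.022).round(3).tolist())
im=t["frame"][120:250,150:420]; cv2.imwrite("pics/crop1.png",cv2.convertScaleAbs(cv2.resize(im,None,fx=2.9,fy=2.9,interpolation=cv2.INTER_CUBIC),alpha=1.6))
E
```

```text
tool axes [[0.95, 0.312, -0.0], [0.312, -0.95, 0.002], [0.0, -0.002, -1.0]]
cam in tool [ 0.06546101  0.00040823 -0.14359277] camaxes in tool cols [[0.001, -0.966, -0.26], [1.0, 0.001, 0.0], [-0.0, -0.26, 0.966]]
shaker top outline [[0.723, 0.127, 0.141], [0.736, -0.235, 0.141], [0.481, -0.236, 0.141], [0.442, 0.113, 0.141]]
tray [[0.583, 0.416, 0.022], [0.55, 0.315, 0.022], [0.42, 0.35, 0.022], [0.448, 0.45, 0.022]]
```

View pics/crop1.png

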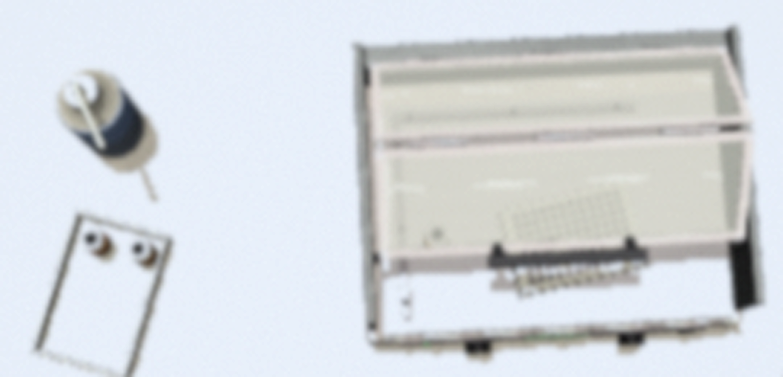

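The crop shows the bar at about (347,209) in the full image. The microplate is under the front panel near (344,196), and the vial is at lower left. I'll move the wrist camera over the front to look closer.

Request:
play_rows(
  series=[
    [[0,0,0.045,0,0,0,1],[0,0,0.045,0,0,0,1],[0,0,0.045,0,0,0,1],[0.015,0.03,0.03,0,0,-2,0.5],[0.02,0.04,0.015,0,0,-2,0],[0.02,0.042,0,0,0,-2,0],[0.02,0.042,0,0,0,-2,0],[0.02,0.042,0,0,0,-2,0],[0.02,0.042,0,0,0,-2,0],[0.02,0.042,0,0,0,-2,0]],
  ],
)

```text
time: 1.15
tool_pos: [0.33, -0.3121, 0.411]
tool_rot: [-0.0, 0.999, 0.035, 0.0]
contact_force: [1.1, -0.2, 0.9]
gripper_width: 0.003
grasp_force: 0.0
```

Request:
play_rows(
  series=[
    [[0.025,0.042,0,0,0,-2,0],[0.025,0.042,0,0,0,0,0],[0.025,0.042,0,0,0,0,0],[0.025,0.042,0,0,0,0,0],[0.025,0.042,0,0,0,0,0],[0.025,0.042,0,0,0,0,0],[0.025,0,0,0,0,0,0],[0,0,0,0,0,0,0],[0,0,0,0,0,0,0]],
  ],
)

```text
time: 2.05
tool_pos: [0.5046, -0.0617, 0.4106]
tool_rot: [-0.0, 1.0, 0.019, -0.001]
contact_force: [-0.1, 0.1, 0.6]
gripper_width: 0.003
grasp_force: 0.0
```

```bash
python3 - <<'E'
from h import *
f=grab("wrist","w1"); t=grab("top","t1")
cv2.imwrite("pics/w1b.png",cv2.convertScaleAbs(cv2.resize(f["frame"],(784,588)),alpha=1.4))
from plant import manip
s=manip.state(); print(s["time"],s["tool_pos"],s["tool_rot"],s["joint_pos"])
E
```

```text
2.15 [ 0.50415181 -0.06239015  0.41127905] [ 4.87551195e-06  9.99833780e-01  1.82315107e-02 -1.54607756e-04] [-2.69660759e-01 -2.68982955e-01  1.61652158e+00 -9.96251961e-05
  1.79434774e+00  1.26464845e+00]
```

View pics/w1b.png

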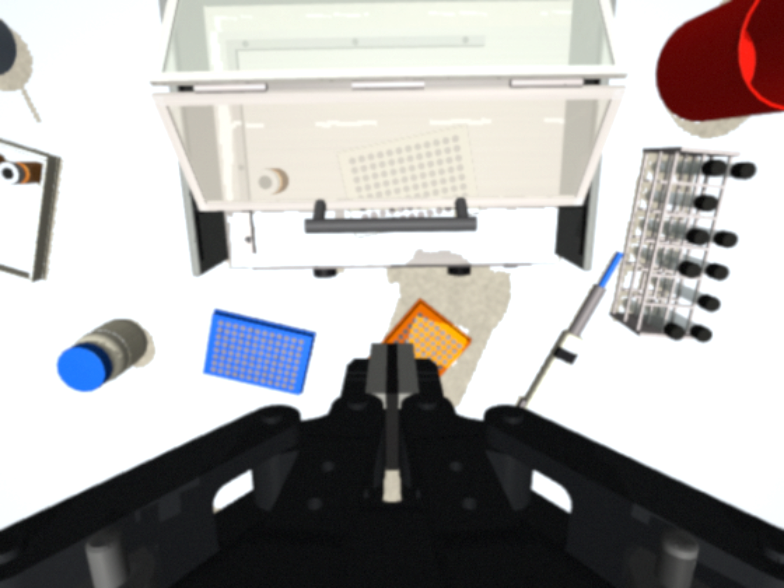

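The wrist view (shown at 1.4x) has the bar from (306,226) to (476,224). The vial is under the cover at (270,181) and the plate centre at about (408,170). The front edge line of the shaker runs from about (228,268) to (592,266).

```bash
python3 - <<'E'
from h import *
w=pickle.load(open("w1.pkl","rb")); t=pickle.load(open("f0.pkl","rb"))["top"]
S=1.4
print("bar",tri([w,t],[(391/S,225/S),(345.5,208.6)]))
print("bar ends",onz(w,np.array([[306,226],[476,224]])/S,.16).round(3).tolist())
print("backstrip z.083",onz(w,np.array([[236,40],[485,38]])/S,.083).round(3).tolist())
print("front platform z.075",onz(w,np.array([[230,267],[556,265]])/S,.075).round(3).tolist())
print("cheekfront outer z.141",onz(w,np.array([[195,274],[590,268]])/S,.141).round(3).tolist())
print("mid hinge ends", tri([w,t],[(156/S,92/S),(150+375/2.9,120+140/2.9)]),tri([w,t],[(624/S,84/S),(150+750/2.9,120+130/2.9)]))
E
```

```text
bar [ 0.5199809  -0.0606224   0.16785398]
bar ends [[0.515, 0.01, 0.16], [0.522, -0.132, 0.16]]
backstrip z.083 [[0.672, 0.086, 0.083], [0.682, -0.14, 0.083]]
front platform z.075 [[0.457, 0.104, 0.075], [0.473, -0.235, 0.075]]
cheekfront outer z.141 [[0.465, 0.114, 0.141], [0.485, -0.242, 0.141]]
mid hinge ends [0.61434762 0.10821607 0.20149302] [ 0.62716741 -0.21671881  0.20720583]
```

Request:
play_rows(
  series=[
    [[-0.01,0,-0.03,0,-7.5,0,0],[-0.01,0,-0.04,0,-7.5,0,0],[-0.01,0,-0.04,0,-7.5,0,0],[-0.01,0,-0.04,0,-7.5,0,0],[0,0,-0.04,0,0,0,0],[0,0,-0.04,0,0,0,0],[0,0,-0.031,0,0,0,0],[0,0,0,0,0,0,0],[0,0,0,0,0,0,0]],
  ],
)

```text
time: 3.05
tool_pos: [0.4646, -0.0625, 0.1511]
tool_rot: [0.005, 0.966, 0.017, 0.259]
contact_force: [1.0, 0.2, 0.4]
gripper_width: -0.005
grasp_force: 0.0
```

Request:
play_rows(
  series=[
    [[0.015,0.001,0,0,0,0,0],[0.015,0.001,0,0,0,0,0],[0.015,0.001,0,0,0,0,0],[0.01,0,0,0,0,0,0],[0.01,0.001,0,0,0,0,0],[0.01,0,0,0,0,0,0],[0.01,0.001,-0.001,0,0,0,0],[0.01,0,-0.002,0,0,0,0],[0,0,0,0,0,0,0]],
  ],
)

```text
time: 3.95
tool_pos: [0.5621, -0.0577, 0.1509]
tool_rot: [0.006, 0.965, 0.018, 0.261]
contact_force: [-0.7, -0.7, 0.7]
gripper_width: 0.003
grasp_force: 0.0
```

```bash
python3 - <<'E'
from h import *
f=grab("top","t2"); g=grab("side","s2")
a=cv2.resize(f["frame"][100:260,240:440],(500,400),interpolation=cv2.INTER_CUBIC);b=cv2.resize(g["frame"][90:260,190:350],(376,400))
cv2.imwrite("pics/m2.png",cv2.convertScaleAbs(cv2.resize(np.hstack([a,b]),(790,360)),alpha=1.4))
from plant import manip
s=manip.state(); print(s["time"],s["tool_pos"],s["contact_force"])
E
```

```text
4.05 [ 0.56095057 -0.05745416  0.14992106] [-0.53170429  0.6562689  -1.07792422]
```

View pics/m2.png

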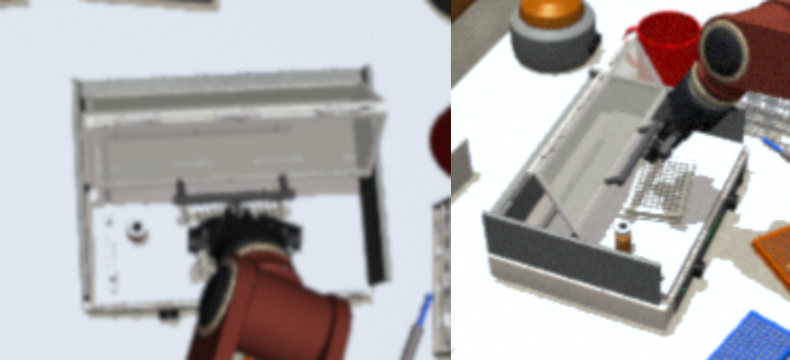

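The cover is folding: the tool is on the bar, the panels are tented higher, and the plate and vial are now in the open. I'll keep pushing.

Request:
play_rows(
  series=[
    [[0.01,0,-0.002,0,0,0,0],[0.01,0.001,-0.002,0,0,0,0],[0.01,0,-0.002,0,0,0,0],[0.01,0.001,-0.002,0,0,0,0],[0.01,0,-0.003,0,0,0,0],[0.01,0.001,-0.003,0,0,0,0],[0.01,0,-0.003,0,0,0,0],[0.01,0.001,-0.003,0,0,0,0]],
  ],
)

```text
time: 4.85
tool_pos: [0.6405, -0.053, 0.1277]
tool_rot: [0.005, 0.966, 0.018, 0.259]
contact_force: [-1.1, -0.0, 0.5]
gripper_width: 0.001
grasp_force: 0.3
```

Request:
play_rows(
  series=[
    [[0.005,0,-0.002,0,0,0,0],[0.005,0,-0.002,0,0,0,0],[0.005,0,0,0,0,0,0],[0.003,0,0,0,0,0,0],[0,0,0,0,0,0,0]],
  ],
)

```text
time: 5.35
tool_pos: [0.6576, -0.0529, 0.1229]
tool_rot: [0.005, 0.966, 0.018, 0.258]
contact_force: [-0.9, -0.2, -1.3]
gripper_width: -0.001
grasp_force: 0.6
```

Request:
play_rows(
  series=[
    [[0.003,0,0,0,0,0,0],[0.003,0,0,0,0,0,0],[0.003,0,0,0,0,0,0],[0,0,0,0,0,0,0]],
  ],
)

```text
time: 5.75
tool_pos: [0.6671, -0.0529, 0.1235]
tool_rot: [0.005, 0.966, 0.018, 0.259]
contact_force: [-1.1, -0.6, -1.1]
gripper_width: 0.004
grasp_force: 0.5
```

Request:
play_rows(
  series=[
    [[0.002,0,0,0,0,0,0],[0.002,0,0,0,0,0,0],[0.002,0,0,0,0,0,0],[0,0,0,0,0,0,0]],
  ],
)

```text
time: 6.15
tool_pos: [0.6696, -0.0525, 0.1203]
tool_rot: [0.004, 0.967, 0.019, 0.254]
contact_force: [-12.8, -0.5, 1.0]
gripper_width: 0.004
grasp_force: 5.4
```

The force rose to 12.8 N, so the cover is at its stop. I'll back off and look at the plate, fence and vial from above.

Request:
play_rows(
  series=[
    [[-0.04,0,0,0,0,0,0],[-0.04,0,0,0,0,0,0],[-0.04,0,0.02,0,0,0,0.5],[0,0,0.045,0,0,0,1],[0,0,0.045,0,0,0,1],[0,0,0.045,0,7.5,0,1],[0,0,0.045,0,7.5,0,1],[0,0,0.045,0,7.5,0,1],[0,0,0.045,0,7.5,0,1],[0.01,0.01,0,0,0,0,1]],
  ],
)

```text
time: 7.15
tool_pos: [0.5666, -0.0439, 0.4228]
tool_rot: [0.002, 1.0, 0.018, 0.007]
contact_force: [0.9, 0.0, 0.5]
gripper_width: 1.0
grasp_force: 0.0
```

Request:
play_rows(
  series=[
    [[0.01,0.005,0,0,0,0,1],[0,0,0,0,0,0,1],[0,0,0,0,0,0,1]],
  ],
)

```text
time: 7.45
tool_pos: [0.572, -0.0377, 0.411]
tool_rot: [-0.0, 1.0, 0.019, -0.002]
contact_force: [-0.5, -0.2, 0.1]
gripper_width: 0.999
grasp_force: 0.0
```

```bash
python3 - <<'E'
from h import *
f=grab("wrist","w3"); t=grab("top","t3"); grab("side","s3")
cv2.imwrite("pics/w3b.png",cv2.convertScaleAbs(cv2.resize(f["frame"],(784,588),interpolation=cv2.INTER_CUBIC),alpha=1.1))
from plant import manip
s=manip.state(); print(s["time"],s["tool_pos"],s["contact_force"])
E
```

```text
7.6 [ 0.57185069 -0.03800819  0.41220631] [-0.31164239  0.84429902  1.23880273]
```

View pics/w3b.png

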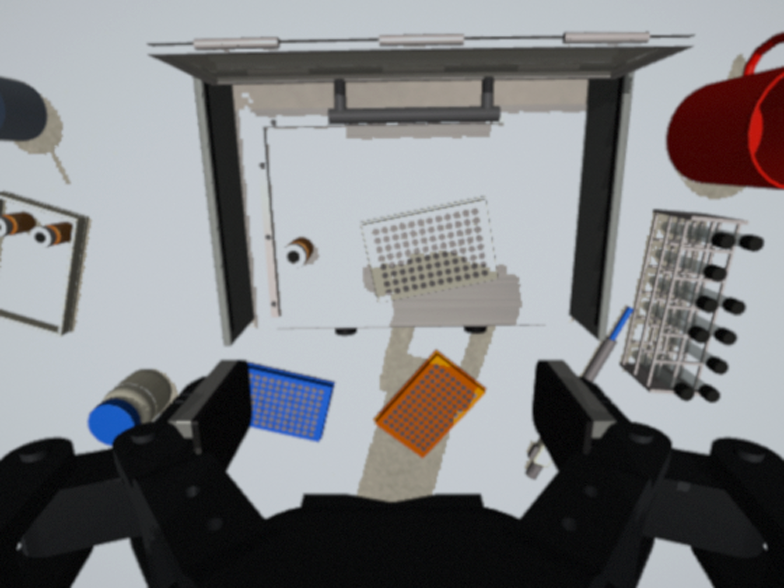

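The wrist view is clear (1.4x scale). The cover is folded upright and the fence corner is near (269,128). The vial cap is at (293,256). The plate corners are at (361,224), (486,198) and (497,273), and the tray's right wall runs from (88,217) to (70,332).

```bash
python3 - <<'E'
from h import *
w=pickle.load(open("w3.pkl","rb")); t=pickle.load(open("t3.pkl","rb")); t0=pickle.load(open("f0.pkl","rb"))["top"]; S=1.4
P=lambda n,pts,z:print(n,onz(w,np.array(pts,float)/S,z).round(4).tolist())
P("strip L inner top edge",[[269,128],[280,318]],.083)
P("back inner",[[270,128],[500,123]],.083)
P("front edge",[[278,328],[546,324]],.075)
P("plate corners z.0894",[[361,224],[486,198],[497,273],[376,298]],.0894)
P("vial cap",[[293,256]],.121)
# vial dark cap centre & plate via fine blobs
g=w["frame"]; x,y=int(293/S),int(256/S)
hsv=cv2.cvtColor(g,cv2.COLOR_BGR2HSV)
m=((hsv[...,1]>110)&(hsv[...,0]<25)).astype(np.uint8); m2=np.zeros_like(m); m2[y-20:y+20,x-20:x+25]=m[y-20:y+20,x-20:x+25]
ys,xs=np.nonzero(m2); print("amber",xs.min()*S,xs.max()*S,ys.min()*S,ys.max()*S)
P("tray R wall top outer",[[88,217],[72,333]],.022)
P("tray vials caps",[[43,237],[0,225]],.05)
# tray from top view: inner floor bright region
im=t0["frame"][190:255,158:214]; cv2.imwrite("pics/tr.png",np.hstack([cv2.resize(im,(448,520),interpolation=cv2.INTER_CUBIC)]))
from plant import manip
E
```

```text
strip L inner top edge [[0.6633, 0.082, 0.083], [0.473, 0.0758, 0.083]]
back inner [[0.6634, 0.081, 0.083], [0.6762, -0.137, 0.083]]
front edge [[0.4587, 0.0802, 0.075], [0.4744, -0.2084, 0.075]]
plate corners z.0894 [[0.5762, -0.0079, 0.0894], [0.6062, -0.1287, 0.0894], [0.5319, -0.1466, 0.0894], [0.5008, -0.0249, 0.0894]]
vial cap [[0.548, 0.0532, 0.121]]
amber 295.4 310.79999999999995 239.39999999999998 256.2
tray R wall top outer [[0.5638, 0.3057, 0.022], [0.4224, 0.3439, 0.022]]
tray vials caps [[0.5442, 0.3404, 0.05], [0.5557, 0.3861, 0.05]]
```

View pics/tr.png

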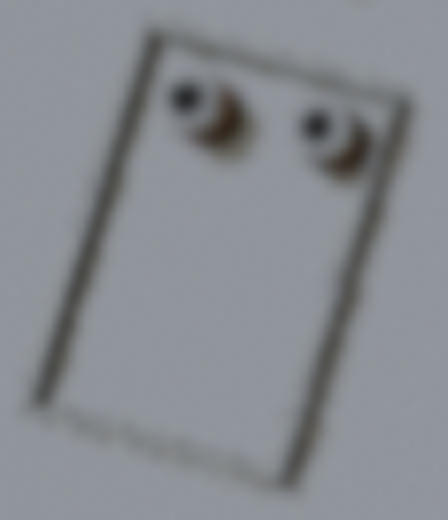

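```bash
python3 - <<'E'
from h import *
w=pickle.load(open("w3.pkl","rb")); t=pickle.load(open("f0.pkl","rb"))["top"]; t3=pickle.load(open("t3.pkl","rb"))
c=onz(t,np.array([[154,38],[405,105],[288,482],[37,405]])/8.+[158,190],.022)[:,:2]
o=c.mean(0); ex=(c[0]+c[1]-c[2]-c[3]);ex/=np.linalg.norm(ex); ey=np.array([-ex[1],ex[0]])
print("tray",c.round(4).tolist(),o,np.degrees(np.arctan2(ex[1],ex[0])),[((p-o)@ex,(p-o)@ey) for p in c])
for p in ([.5442,.3404],[.5557,.3861],[.5638,.3057],[.4224,.3439]): d=np.array(p)-o; print(d@ex,d@ey)
for p in onz(t,np.array([[185,97],[316,125]])/8.+[158,190],.05)[:,:2]: print("cap top",(p-o)@ex,(p-o)@ey)
print("target",o-.028*ex)
# vial in platform: cap in top view -> local dark/amber pixels
g=t3["frame"]; uv=proj(t3,[.548,.0532,.121])[0]; print("pred px",uv)
x,y=uv.round().astype(int); hsv=cv2.cvtColor(g,cv2.COLOR_BGR2HSV)
print(g[y-8:y+9,x-8:x+9].mean(2).astype(int))
E
```

```text
tray [[0.5804, 0.4095], [0.5557, 0.3162], [0.4189, 0.3554], [0.446, 0.4479]] [0.5002476  0.38227119] -15.956542611798916 [(np.float64(0.06959641640266907), np.float64(0.04823693231286087)), (np.float64(0.07148227281707067), np.float64(-0.04823693231286085)), (np.float64(-0.07084375898820468), np.float64(-0.0482264774632669)), (np.float64(-0.07023493023153496), np.float64(0.04822647746326686))]
0.053769663336154766 -0.028175039135550074
0.0522632698806002 0.01892560606976599
0.08215379879797774 -0.05614986449845231
-0.06429962017748361 -0.05829370926847734
cap top 0.049758781064477335 0.022845105367203643
cap top 0.05316919145331098 -0.0255874473080567
target [0.47332643 0.38996862]
pred px [300.48893201 200.61987033]
[[180 181 180 180 180 181 179 181 181 180 181 180 180 180 180 181 180]
 [180 181 180 180 181 180 181 180 180 180 180 180 181 181 180 180 180]
 [181 180 181 180 179 178 177 178 179 180 180 180 180 181 181 180 181]
 [180 180 180 180 179 177 174 175 177 179 179 180 181 181 180 180 180]
 [180 180 181 179 179 175 171 168 167 168 173 178 179 180 180 180 180]
 [180 180 180 178 176 174 166 148 135 137 153 170 178 180 180 180 180]
 [180 180 180 176 171 167 151 116  87  92 127 161 175 180 180 180 180]
 [180 180 178 172 162 156 133  90  53  60 106 153 173 178 180 180 180]
 [180 181 178 168 154 149 128  87  56  65 110 149 165 172 177 180 180]
 [181 180 178 165 145 145 139 113  93 100 130 149 150 157 171 177 180]
 [181 180 178 163 137 135 142 136 128 132 141 140 133 144 165 178 180]
 [180 181 178 164 133 115 121 125 127 128 125 118 120 138 163 177 180]
 [180 180 178 169 141 108  91  91  94  94  93 101 118 140 163 176 180]
 [180 180 179 174 158 128 100  81  75  76  85 104 124 145 165 177 180]
 [179 180 180 178 171 157 136 112 100  99 106 122 137 157 171 179 180]
 [178 181 179 180 179 173 163 145 132 130 133 141 155 169 177 179 180]
 [177 180 180 180 180 179 175 165 158 157 157 162 170 177 179 180 180]]
```

The top view confirms the vial at (0.549, 0.053). The free half of the tray is around (0.472, 0.389). I'll turn the gripper a quarter turn and grasp the vial across the shaker's x.

Request:
play_rows(
  series=[
    [[-0.002,0.009,0,0,0,8.5,1],[-0.002,0.009,0,0,0,8.5,1],[-0.002,0.009,0,0,0,8.5,1],[-0.002,0.009,0,0,0,8.5,1],[-0.002,0.009,0,0,0,8.5,1],[-0.002,0.009,0,0,0,8.5,1],[-0.002,0.009,0,0,0,8.5,1],[-0.003,0.009,-0.02,0,0,8.5,1],[-0.003,0.009,-0.03,0,0,8.5,1],[-0.003,0.009,-0.04,0,0,8.5,1]],
  ],
)

```text
time: 8.6
tool_pos: [0.55, 0.0521, 0.3244]
tool_rot: [0.002, 0.723, 0.691, 0.002]
contact_force: [1.0, 0.8, -0.6]
gripper_width: 1.0
grasp_force: 0.0
```

Request:
play_rows(
  series=[
    [[0,0,-0.04,0,0,6,1],[0,0,-0.04,0,0,0,1],[0,0,-0.04,0,0,0,1],[0,0,0,0,0,0,1],[0,0,0,0,0,0,1]],
  ],
)

```text
time: 9.1
tool_pos: [0.5492, 0.0519, 0.2034]
tool_rot: [-0.0, 0.688, 0.726, -0.0]
contact_force: [1.3, -0.3, 0.7]
gripper_width: 1.002
grasp_force: 0.0
```

```bash
python3 - <<'E'
from h import *
f=grab("wrist","w4")
from plant import manip
s=manip.state(); print(s["time"],s["tool_pos"],s["tool_rot"],s["joint_pos"])
uv=proj(f,[.549,.053,.121])[0]; print(uv)
hsv=cv2.cvtColor(f["frame"],cv2.COLOR_BGR2HSV)
m=((hsv[...,1]>110)&(hsv[...,0]<25)).astype(np.uint8)
cs=[c for c in cv2.findContours(m,0,2)[0] if cv2.contourArea(c)>40]
for c in cs: print(cv2.boundingRect(c))
cv2.imwrite("pics/w4b.png",f["frame"])
E
```

```text
9.15 [0.5505074  0.05189797 0.20549226] [0.00107487 0.68750999 0.72617352 0.00093756] [-4.06003563e-02 -1.03995620e-01  1.81011199e+00 -5.15821910e-07
  1.43262366e+00 -9.52856545e-02]
[279.7640807  210.67656277]
(17, 237, 109, 88)
(265, 184, 28, 16)
```

View pics/w4b.png

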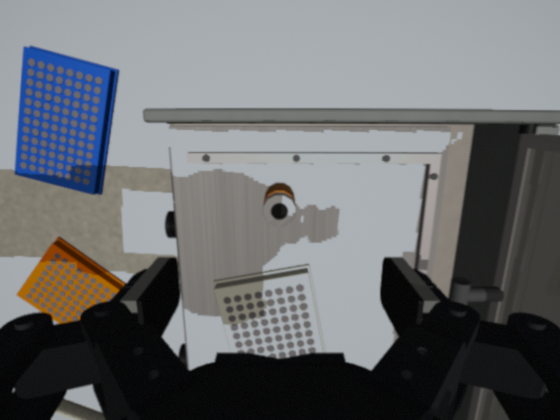

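The cap is at (279,211), exactly as predicted, and centred between the fingers. I'll descend and grip.

Request:
play_rows(
  series=[
    [[0,0.001,-0.03,0,0,0,1],[0,0,-0.03,0,0,0,1],[0,0,-0.03,0,0,0,1],[0,0,-0.02,0,0,0,1],[0,0,-0.012,0,0,0,1],[0,0,0,0,0,0,1],[0,0,0,0,0,0,0.6],[0,0,0,0,0,0,0],[0,0,0,0,0,0,0],[0,0,0,0,0,0,0]],
  ],
)

```text
time: 10.15
tool_pos: [0.5503, 0.0531, 0.0823]
tool_rot: [0.001, 0.687, 0.726, 0.001]
contact_force: [0.1, -0.4, 0.1]
gripper_width: 0.328
grasp_force: 0.0
```

Request:
play_rows(
  series=[
    [[0,0,0,0,0,0,0],[0,0,0,0,0,0,0],[0,0,0,0,0,0,0]],
  ],
)

```text
time: 10.45
tool_pos: [0.5505, 0.0531, 0.0823]
tool_rot: [0.001, 0.687, 0.726, 0.001]
contact_force: [-0.4, -0.9, 6.7]
gripper_width: 0.265
grasp_force: 58.8
```

Request:
play_rows(
  series=[
    [[0,0,0.02,0,0,0,0],[0,0,0.04,0,0,0,0],[0,0,0.04,0,0,0,0],[0,0,0.03,0,0,0,0],[-0.008,0.036,0,0,0,-2,0],[-0.01,0.042,0,0,0,-2,0],[-0.01,0.043,0,0,0,-2,0],[-0.01,0.043,0,0,0,-2,0],[-0.01,0.043,0,0,0,-2,0],[-0.01,0.043,0,0,0,-2,0]],
  ],
)

```text
time: 11.45
tool_pos: [0.4906, 0.3046, 0.2104]
tool_rot: [-0.0, 0.76, 0.65, -0.001]
contact_force: [0.2, 1.0, 0.3]
gripper_width: 0.265
grasp_force: 58.7
```

Request:
play_rows(
  series=[
    [[-0.01,0.043,0,0,0,-3,0],[-0.01,0.043,0,0,0,-3,0],[0,0,-0.03,0,0,0,0],[0,0,-0.04,0,0,0,0],[0,0,-0.04,0,0,0,0],[0,0,-0.03,0,0,0,0],[0,0,-0.02,0,0,0,0],[0,0,-0.02,0,0,0,0],[0,0,-0.01,0,0,0,0],[0,0,0,0,0,0,0]],
  ],
)

```text
time: 12.45
tool_pos: [0.4701, 0.3881, 0.0189]
tool_rot: [-0.0, 0.793, 0.61, -0.002]
contact_force: [0.0, 0.5, -0.4]
gripper_width: 0.263
grasp_force: 58.7
```

```bash
python3 - <<'E'
from h import *
f=grab("wrist","w5"); g=grab("side","s5")
from plant import manip
s=manip.state(); print(s["time"],s["tool_pos"],s["contact_force"],s["gripper_width"],s["grasp_force"])
cv2.imwrite("pics/w5b.png",np.hstack([cv2.resize(f["frame"],(440,330)),cv2.resize(g["frame"][230:350,170:290],(330,330))]))
E
```

```text
12.55 [0.47195627 0.38928668 0.02177184] [1.06149844 0.62828887 0.39037448] 0.26765981396433236 58.690338134765625
```

View pics/w5b.png

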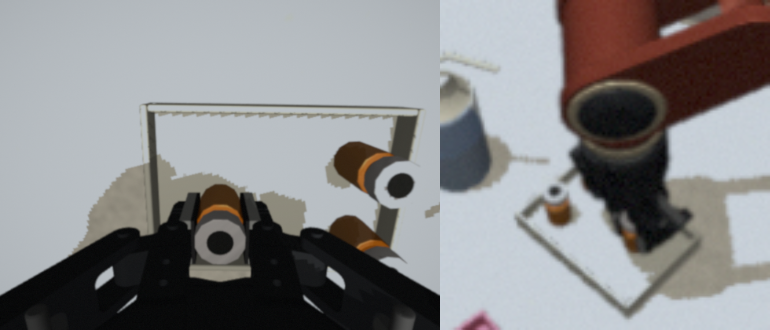

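The vial is held upright over the free half of the tray. I'll lower it to the floor and release with a partial opening.

Request:
play_rows(
  series=[
    [[0,0,-0.005,0,0,0,0],[0,0,-0.004,0,0,0,0],[0,0,-0.001,0,0,0,0],[0,0,-0.001,0,0,0,0],[0,0,0,0,0,0,0],[0,0,0,0,0,0,0]],
  ],
)

```text
time: 13.15
tool_pos: [0.4719, 0.3893, 0.0113]
tool_rot: [0.0, 0.793, 0.61, 0.0]
contact_force: [-2.0, -1.4, 4.8]
gripper_width: 0.266
grasp_force: 59.0
```

Request:
play_rows(
  series=[
    [[0,0,0,0,0,0,0.5],[0,0,0,0,0,0,0.5],[0,0,0,0,0,0,0.5],[0,0,0,0,0,0,0.5],[0,0,0.01,0,0,0,0.5],[0,0,0.03,0,0,0,0.5],[0,0,0.04,0,0,0,0.5],[0,0,0.04,0,0,0,0.5],[0,0,0.04,0,0,0,1],[0,0,0.04,0,0,0,1]],
  ],
)

```text
time: 14.15
tool_pos: [0.4716, 0.389, 0.2128]
tool_rot: [0.0, 0.793, 0.61, 0.0]
contact_force: [1.0, 0.4, -0.0]
gripper_width: 0.824
grasp_force: 0.0
```

The vial is released in the tray. Next I'll turn back to the fence direction and go in front of the plate, using the open fingers as a two-point pusher.

Request:
play_rows(
  series=[
    [[0,-0.047,0,0,0,-8,1],[0,-0.047,0,0,0,-8,1],[0,-0.047,0,0,0,-8,1],[0,-0.047,0,0,0,-8,1],[0,-0.047,0,0,0,-8,1],[0,-0.047,0,0,0,-8,1],[0,-0.047,0,0,0,-8,1],[0,-0.047,0,0,0,-8,1],[0,-0.047,0,0,0,-8.2,1],[0,-0.047,0,0,0,0,1]],
  ],
)

```text
time: 15.15
tool_pos: [0.4714, -0.0828, 0.2114]
tool_rot: [0.0, 1.0, 0.025, 0.001]
contact_force: [1.0, -0.4, 0.4]
gripper_width: 0.999
grasp_force: 0.0
```

Request:
play_rows(
  series=[
    [[0,0,-0.04,0,0,0,1],[0,0,-0.04,0,0,0,1],[0,0,-0.03,0,0,0,1],[0,0,-0.02,0,0,0,1],[0,0,-0.004,0,0,0,1],[0,0,0,0,0,0,1],[0,0,0,0,0,0,1]],
  ],
)

```text
time: 15.85
tool_pos: [0.4729, -0.0812, 0.0782]
tool_rot: [0.001, 1.0, 0.026, 0.001]
contact_force: [-0.2, -0.2, 1.4]
gripper_width: 1.002
grasp_force: 0.0
```

```bash
python3 - <<'E'
from h import *
f=grab("wrist","w6"); t=grab("top","t6"); g=grab("side","s6")
from plant import manip
s=manip.state(); print(s["time"],s["tool_pos"],s["tool_rot"],s["contact_force"],s["gripper_width"],s["grasp_force"])
E
```

```text
16.0 [ 0.47286508 -0.08120793  0.07805021] [5.26723090e-04 9.99665405e-01 2.58211210e-02 1.43884856e-03] [ 0.32406083 -0.10520839 -0.68178134] 0.9973671889698704 0.0
```

Request:
play_rows(
  series=[
    [[0,0,-0.003,0,0,0,1],[0,0,-0.002,0,0,0,1],[0,0,0,0,0,0,1]],
  ],
)

```text
time: 16.3
tool_pos: [0.4714, -0.0808, 0.0709]
tool_rot: [-0.0, 1.0, 0.026, -0.0]
contact_force: [0.3, -0.2, -0.4]
gripper_width: 1.002
grasp_force: 0.0
```

Request:
play_rows(
  series=[
    [[0,0,-0.003,0,0,0,1],[0,0,-0.003,0,0,0,1],[0,0,0,0,0,0,1]],
  ],
)

```text
time: 16.6
tool_pos: [0.4712, -0.0807, 0.0646]
tool_rot: [-0.0, 1.0, 0.026, -0.001]
contact_force: [0.6, 0.4, -0.4]
gripper_width: 0.998
grasp_force: 0.0
```

No contact at a low tip height, so the tips are just above the platform. Now pushing along the fence's +x.

Request:
play_rows(
  series=[
    [[0.008,0,0,0,0,0,1],[0.008,0.001,0,0,0,0,1],[0.008,0,0,0,0,0,1],[0.008,0.001,0,0,0,0,1],[0.008,0,0,0,0,0,1],[0.008,0.001,0,0,0,0,1],[0.008,0,0,0,0,0,1],[0.008,0.001,0,0,0,0,1],[0.008,0,0,0,0,0,1],[0.008,0,0,0,0,0,1]],
  ],
)

```text
time: 17.6
tool_pos: [0.5524, -0.0768, 0.0653]
tool_rot: [-0.0, 1.0, 0.026, -0.0]
contact_force: [-1.0, 0.4, 1.7]
gripper_width: 1.0
grasp_force: 0.4
```

```bash
cat > pl.py <<'E'
from h import *
import sys
# plate hole-grid / outline is white on white: use wrist view dark wells -> minAreaRect of well blobs
def wells(f,lo=12,hi=400,roi=None,z=.0894):
    g=cv2.cvtColor(f["frame"],cv2.COLOR_BGR2GRAY)
    bg=cv2.medianBlur(g,21); m=((bg.astype(int)-g)>12).astype(np.uint8)
    n,l,st,c=cv2.connectedComponentsWithStats(m,connectivity=4)
    k=[i for i in range(1,n) if lo<st[i,4]<hi and .55<st[i,2]/st[i,3]<1.8]
    return onz(f,c[k],z)[:,:2]
E
python3 - <<'E'
from pl import *
f=grab("wrist","w7"); t=grab("top","t7")
from plant import manip
s=manip.state(); print(s["time"],s["tool_pos"],s["contact_force"])
for n,lo,hi in(("w3",6,60),("w7",20,250)):
    p=wells(pickle.load(open(n+".pkl","rb")),lo,hi)
    p=p[(p[:,0]>.48)&(p[:,0]<.68)&(p[:,1]>-.17)&(p[:,1]<.04)]
    r=cv2.minAreaRect(p.astype(np.float32)*1000); print(n,len(p),r)
E
```

```text
17.7 [ 0.55292918 -0.07699998  0.06558963] [ 0.16408294 -0.12180228 -0.1236684 ]
w3 87 ((548.8609619140625, -94.05915832519531), (76.28056335449219, 131.73944091796875), 12.444395065307617)
w7 95 ((577.4749755859375, -60.24524688720703), (126.23077392578125, 187.83631896972656), 13.146653175354004)
```

Request:
play_rows(
  series=[
    [[0.005,0.001,0,0,0,0,1],[0.005,0,0,0,0,0,1],[0.003,0,0,0,0,0,1],[0.002,0,0,0,0,0,1],[0.002,0,0,0,0,0,1],[0,0,0,0,0,0,1],[0,0,0,0,0,0,1]],
  ],
)

```text
time: 18.4
tool_pos: [0.5688, -0.0759, 0.0654]
tool_rot: [0.0, 1.0, 0.026, 0.0]
contact_force: [0.4, -0.1, 0.8]
gripper_width: 0.997
grasp_force: 0.0
```

Request:
play_rows(
  series=[
    [[0.002,0,0,0,0,0,1],[0.002,0,0,0,0,0,1],[0,0,0,0,0,0,1],[0,0,0,0,0,0,1]],
  ],
)

```text
time: 18.8
tool_pos: [0.5729, -0.0759, 0.0654]
tool_rot: [0.0, 1.0, 0.026, 0.0]
contact_force: [0.1, 0.2, 0.3]
gripper_width: 1.005
grasp_force: 0.0
```

Request:
play_rows(
  series=[
    [[0.002,0,0,0,0,0,1],[0.002,0,0,0,0,0,1],[0,0,0,0,0,0,1],[0,0,0,0,0,0,1]],
  ],
)

```text
time: 19.2
tool_pos: [0.5766, -0.0759, 0.0652]
tool_rot: [0.0, 1.0, 0.026, -0.0]
contact_force: [-1.4, -0.5, 1.2]
gripper_width: 1.004
grasp_force: 0.7
```

```bash
python3 - <<'E'
from h import *
f=grab("wrist","w8")
from plant import manip
s=manip.state(); print(s["time"],s["tool_pos"],s["contact_force"])
ex=np.array([np.cos(.0524),np.sin(.0524)]);ey=np.array([-ex[1],ex[0]]);c=np.array([.663,.082])
g=cv2.cvtColor(f["frame"],cv2.COLOR_BGR2GRAY)
# grey profile along fence -x at several fence y, rays on z=.0894
for y in (-.12,-.15,-.18,-.20):
    xs=np.arange(-.135,.012,.003); P=c+np.outer(xs,ex)+y*ey
    uv=proj(f,np.c_[P,np.full(len(P),.0894)]); v=cv2.remap(g,uv[:,0].astype(np.float32),uv[:,1].astype(np.float32),1).ravel()
    print(y,uv[0].round(),uv[-1].round(),v.tolist())
E
```

```text
19.25 [ 0.57660194 -0.0759247   0.06524546] [-0.85899742 -1.07228335  0.14502756]
-0.12 [201. 373.] [172. -19.] [7, 13, 132, 144, 149, 114, 116, 119, 120, 118, 120, 121, 119, 141, 163, 126, 124, 130, 172, 174, 109, 109, 170, 110, 110, 169, 112, 113, 171, 114, 116, 169, 118, 118, 168, 119, 120, 163, 122, 121, 150, 120, 99, 101, 121, 55, 163, 161, 0, 0]
-0.15 [271. 373.] [268. -19.] [9, 8, 8, 103, 120, 117, 120, 122, 124, 122, 123, 123, 122, 124, 122, 126, 125, 128, 122, 124, 77, 112, 174, 118, 115, 174, 126, 118, 173, 125, 123, 173, 139, 126, 173, 148, 128, 172, 134, 129, 155, 128, 109, 122, 122, 53, 169, 168, 0, 0]
-0.18 [341. 373.] [363. -19.] [9, 8, 7, 20, 121, 117, 120, 125, 124, 123, 121, 121, 120, 123, 121, 123, 122, 126, 121, 124, 128, 173, 174, 174, 174, 173, 174, 173, 173, 174, 173, 173, 173, 173, 173, 172, 172, 172, 171, 171, 172, 171, 148, 123, 121, 53, 167, 167, 0, 0]
-0.2 [388. 373.] [426. -18.] [7, 8, 8, 8, 12, 107, 118, 120, 30, 6, 6, 7, 7, 5, 6, 4, 14, 54, 166, 173, 114, 100, 173, 140, 103, 173, 131, 104, 173, 122, 104, 172, 151, 106, 172, 123, 106, 171, 141, 106, 170, 137, 107, 121, 121, 62, 66, 79, 0, 0]
```

The well rows are centred at about x = -0.0415 in the fence frame, so the plate is practically on the back strip. I'll press on gently to confirm.

Request:
play_rows(
  series=[
    [[0.001,0,0,0,0,0,1],[0.001,0,0,0,0,0,1],[0,0,0,0,0,0,1],[0,0,0,0,0,0,1]],
  ],
)

```text
time: 19.65
tool_pos: [0.5766, -0.0759, 0.0652]
tool_rot: [-0.0, 1.0, 0.026, -0.003]
contact_force: [-11.0, -1.6, 5.4]
gripper_width: 0.998
grasp_force: 4.9
```

Request:
play_rows(
  series=[
    [[0.001,0,0,0,0,0,1],[0.001,0,0,0,0,0,1],[0,0,0,0,0,0,1],[0,0,0,0,0,0,1]],
  ],
)

```text
time: 20.05
tool_pos: [0.5766, -0.0759, 0.0651]
tool_rot: [-0.0, 1.0, 0.026, -0.006]
contact_force: [-18.2, -0.1, 12.4]
gripper_width: 0.999
grasp_force: 9.0
```

The plate is seated firmly on the back strip (18 N). I'll back off, turn 90°, and go to the plate's -y end for the sideways push.

Request:
play_rows(
  series=[
    [[-0.01,0,0,0,0,0,1],[-0.02,-0.001,0,0,0,0,1],[0,0,0.04,0,0,0,0.3],[0,0,0.04,0,0,0,0.3],[0,0,0.04,0,0,0,0.3],[0.006,-0.01,0,0,0,8.5,0.3],[0.006,-0.01,0,0,0,8.5,0.3],[0.006,-0.01,0,0,0,8.5,0.3],[0.006,-0.01,0,0,0,8.5,0.3],[0.006,-0.01,0,0,0,8.5,0.3]],
  ],
)

```text
time: 21.05
tool_pos: [0.5813, -0.1272, 0.1854]
tool_rot: [0.0, 0.921, 0.389, 0.001]
contact_force: [0.3, 0.4, -1.1]
gripper_width: 0.298
grasp_force: 0.0
```

Request:
play_rows(
  series=[
    [[0.006,-0.01,0,0,0,8.5,0.3],[0.006,-0.01,0,0,0,8.5,0.3],[0.006,-0.01,0,0,0,8.5,0.3],[0.006,-0.01,0,0,0,8.5,0.3],[0.006,-0.01,0,0,0,8.5,0.3],[0.009,-0.01,0,0,0,5,0.3],[0,0,0,0,0,0,0.3],[0,0,0,0,0,0,0.3]],
  ],
)

```text
time: 21.85
tool_pos: [0.6197, -0.1867, 0.1852]
tool_rot: [-0.0, 0.689, 0.724, 0.0]
contact_force: [-0.2, 0.6, 0.6]
gripper_width: 0.3
grasp_force: 0.0
```

```bash
python3 - <<'E'
from h import *
f=grab("wrist","w9"); grab("top","t9"); grab("side","s9")
from plant import manip
s=manip.state(); print(s["time"],s["tool_pos"],s["tool_rot"],s["contact_force"],s["gripper_width"])
g=cv2.cvtColor(f["frame"],cv2.COLOR_BGR2GRAY)
ex=np.array([np.cos(.0524),np.sin(.0524)]);ey=np.array([-ex[1],ex[0]]);c=np.array([.665,.082])
for x in (-.02,-.0427,-.0472,-.06):
    ys=np.arange(-.25,-.05,.003); P=c+np.outer(ys,ey)+x*ex
    uv=proj(f,np.c_[P,np.full(len(P),.0894)]); v=cv2.remap(g,uv[:,0].astype(np.float32),uv[:,1].astype(np.float32),1).ravel()
    print(x,uv[0].round(),uv[-1].round(),v.tolist())
E
```

```text
22.0 [ 0.61945832 -0.18633933  0.18527999] [-3.83749143e-05  6.88897975e-01  7.24858309e-01  1.07404824e-04] [-0.07289558 -0.20303842 -0.46795178] 0.29751265289094864
-0.02 [334. 186.] [ 346. -146.] [237, 237, 237, 237, 237, 237, 237, 237, 236, 213, 237, 237, 195, 184, 199, 202, 187, 203, 212, 188, 203, 203, 189, 203, 210, 188, 199, 201, 186, 199, 216, 185, 196, 181, 183, 185, 207, 179, 185, 206, 174, 0, 0, 0, 0, 0, 0, 0, 0, 0, 0, 0, 0, 0, 0, 0, 0, 0, 0, 0, 0, 0, 0, 0, 0, 0, 0]
-0.0427 [303. 186.] [ 307. -146.] [237, 237, 237, 237, 237, 237, 237, 237, 237, 217, 237, 237, 237, 221, 237, 237, 232, 236, 236, 236, 236, 236, 212, 236, 236, 221, 236, 234, 233, 235, 235, 234, 235, 234, 228, 230, 234, 232, 233, 233, 230, 0, 0, 0, 0, 0, 0, 0, 0, 0, 0, 0, 0, 0, 0, 0, 0, 0, 0, 0, 0, 0, 0, 0, 0, 0, 0]
-0.0472 [296. 186.] [ 300. -146.] [237, 237, 237, 237, 237, 237, 237, 237, 237, 218, 237, 237, 208, 184, 209, 195, 187, 199, 213, 189, 206, 210, 190, 204, 216, 189, 203, 216, 188, 197, 205, 186, 198, 217, 184, 191, 188, 180, 181, 210, 176, 0, 0, 0, 0, 0, 0, 0, 0, 0, 0, 0, 0, 0, 0, 0, 0, 0, 0, 0, 0, 0, 0, 0, 0, 0, 0]
-0.06 [279. 186.] [ 278. -146.] [237, 237, 237, 237, 237, 237, 237, 237, 237, 219, 236, 237, 237, 201, 236, 236, 219, 234, 236, 226, 234, 234, 204, 230, 232, 221, 229, 235, 217, 235, 235, 193, 234, 234, 200, 233, 230, 222, 230, 233, 216, 0, 0, 0, 0, 0, 0, 0, 0, 0, 0, 0, 0, 0, 0, 0, 0, 0, 0, 0, 0, 0, 0, 0, 0, 0, 0]
```

The plate's -y edge is at y = -0.223 in the fence frame, the same at every x, so it's square. I'll descend and push towards +y.

Request:
play_rows(
  series=[
    [[0,0,-0.04,0,0,0,0.3],[0,0,-0.04,0,0,0,0.3],[0,0,-0.02,0,0,0,0.3],[0,0,-0.007,0,0,0,0.3],[0,0,0,0,0,0,0.3],[0,0,0,0,0,0,0.3]],
  ],
)

```text
time: 22.6
tool_pos: [0.6208, -0.1872, 0.08]
tool_rot: [0.001, 0.689, 0.725, 0.001]
contact_force: [0.9, 0.4, 0.3]
gripper_width: 0.304
grasp_force: 0.0
```

Request:
play_rows(
  series=[
    [[-0.001,0.01,0,0,0,0,0.3],[0,0.01,0,0,0,0,0.3],[-0.001,0.01,0,0,0,0,0.3],[0,0.01,0,0,0,0,0.3],[-0.001,0.01,0,0,0,0,0.3],[0,0.01,0,0,0,0,0.3],[-0.001,0.01,0,0,0,0,0.3],[0,0.01,0,0,0,0,0.3],[-0.001,0.01,0,0,0,0,0.3],[0,0.01,0,0,0,0,0.3]],
  ],
)

```text
time: 23.6
tool_pos: [0.6146, -0.086, 0.0782]
tool_rot: [-0.0, 0.689, 0.725, -0.0]
contact_force: [0.1, -0.2, -0.6]
gripper_width: 0.295
grasp_force: 0.4
```

Request:
play_rows(
  series=[
    [[0,0.006,0,0,0,0,0.3],[-0.001,0.006,0,0,0,0,0.3],[0,0.006,0,0,0,0,0.3],[0,0.003,0,0,0,0,0.3],[0,0.002,0,0,0,0,0.3],[0,0,0,0,0,0,0.3],[0,0,0,0,0,0,0.3]],
  ],
)

```text
time: 24.3
tool_pos: [0.6137, -0.0639, 0.0783]
tool_rot: [-0.0, 0.689, 0.725, 0.0]
contact_force: [-0.8, -0.6, 0.2]
gripper_width: 0.296
grasp_force: 0.0
```

Request:
play_rows(
  series=[
    [[0,0.002,0,0,0,0,0.3],[0,0.001,0,0,0,0,0.3],[0,0,0,0,0,0,0.3],[0,0,0,0,0,0,0.3]],
  ],
)

```text
time: 24.7
tool_pos: [0.6137, -0.0609, 0.0783]
tool_rot: [-0.0, 0.689, 0.725, -0.0]
contact_force: [-0.1, -0.4, -0.2]
gripper_width: 0.301
grasp_force: 0.2
```

Request:
play_rows(
  series=[
    [[0,0.001,0,0,0,0,0.3],[0,0.001,0,0,0,0,0.3],[0,0,0,0,0,0,0.3],[0,0,0,0,0,0,0.3]],
  ],
)

```text
time: 25.1
tool_pos: [0.6137, -0.0588, 0.0782]
tool_rot: [-0.0, 0.689, 0.725, -0.0]
contact_force: [0.2, -0.9, 0.2]
gripper_width: 0.304
grasp_force: 0.3
```

Request:
play_rows(
  series=[
    [[0,0.001,0,0,0,0,0.3],[0,0.001,0,0,0,0,0.3],[0,0,0,0,0,0,0.3],[0,0,0,0,0,0,0.3]],
  ],
)

```text
time: 25.5
tool_pos: [0.6138, -0.0567, 0.0783]
tool_rot: [-0.0, 0.689, 0.725, 0.0]
contact_force: [-0.3, -0.5, -1.1]
gripper_width: 0.303
grasp_force: 0.2
```

Request:
play_rows(
  series=[
    [[0,0.001,0,0,0,0,0.3],[0,0.001,0,0,0,0,0.3],[0,0,0,0,0,0,0.3],[0,0,0,0,0,0,0.3]],
  ],
)

```text
time: 25.9
tool_pos: [0.6138, -0.0547, 0.0783]
tool_rot: [-0.0, 0.689, 0.725, 0.0]
contact_force: [-0.7, 0.1, -0.2]
gripper_width: 0.301
grasp_force: 0.1
```

Request:
play_rows(
  series=[
    [[0,0.001,0,0,0,0,0.3],[0,0.001,0,0,0,0,0.3],[0,0,0,0,0,0,0.3],[0,0,0,0,0,0,0.3]],
  ],
)

```text
time: 26.3
tool_pos: [0.6137, -0.0535, 0.0784]
tool_rot: [0.0, 0.689, 0.725, -0.0]
contact_force: [-0.9, -4.5, -0.2]
gripper_width: 0.301
grasp_force: 2.2
```

Contact with the left strip. I'll press a little more.

Request:
play_rows(
  series=[
    [[0,0.001,0,0,0,0,0.3],[0,0.001,0,0,0,0,0.3],[0,0,0,0,0,0,0.3],[0,0,0,0,0,0,0.3]],
  ],
)

```text
time: 26.7
tool_pos: [0.6138, -0.0534, 0.0786]
tool_rot: [0.002, 0.689, 0.725, -0.002]
contact_force: [-1.0, -10.2, 0.4]
gripper_width: 0.301
grasp_force: 5.1
```

Request:
play_rows(
  series=[
    [[0,-0.005,0,0,0,0,0.3],[0.001,-0.02,0,0,0,0,0.3],[0,-0.02,0.01,0,0,0,0.3],[0,0,0.045,0,0,0,0.3],[0,0,0.045,0,0,0,0.3],[-0.015,0.005,0.01,0,0,-8.5,0.3],[-0.015,0.005,0,0,0,-8.5,0.5],[-0.015,0.005,0,0,0,-8.5,0.8],[-0.015,0.01,0,0,0,-8.5,0.8],[-0.015,0.01,0,0,0,-8.5,0.8]],
  ],
)

```text
time: 27.7
tool_pos: [0.5392, -0.0598, 0.1883]
tool_rot: [-0.001, 0.906, 0.423, 0.001]
contact_force: [0.8, 0.2, 0.0]
gripper_width: 0.8
grasp_force: 0.0
```

Request:
play_rows(
  series=[
    [[-0.002,0.012,0,0,0,-8,0.8],[-0.002,0.012,0,0,0,-8,0.8],[-0.002,0.012,0,0,0,-8,0.8],[-0.002,0.012,0,0,0,-8,0.8],[-0.002,0.012,0,0,0,-8,0.8],[-0.002,0.01,0,0,0,-7.5,0.8],[0,0,0,0,0,0,0.8],[0,0,0,0,0,0,0.8]],
  ],
)

```text
time: 28.5
tool_pos: [0.5277, 0.0095, 0.1883]
tool_rot: [-0.0, 1.0, 0.027, 0.0]
contact_force: [0.4, 0.5, 0.2]
gripper_width: 0.802
grasp_force: 0.0
```

```bash
python3 - <<'E'
from h import *
f=grab("wrist","w10"); t=grab("top","t10"); 
from plant import manip
s=manip.state(); print(s["time"],s["tool_pos"],s["tool_rot"],s["gripper_width"])
b=cv2.resize(t["frame"][120:250,150:420],(560,270),interpolation=cv2.INTER_CUBIC)
cv2.imwrite("pics/w10b.png",cv2.convertScaleAbs(cv2.resize(f["frame"],(784,588),interpolation=cv2.INTER_CUBIC),alpha=1.0))
E
```

```text
28.6 [0.52778543 0.00896359 0.18831979] [-2.00702326e-04  9.99648675e-01  2.65044385e-02  3.79920527e-05] 0.8014103815969139
```

View pics/w10b.png

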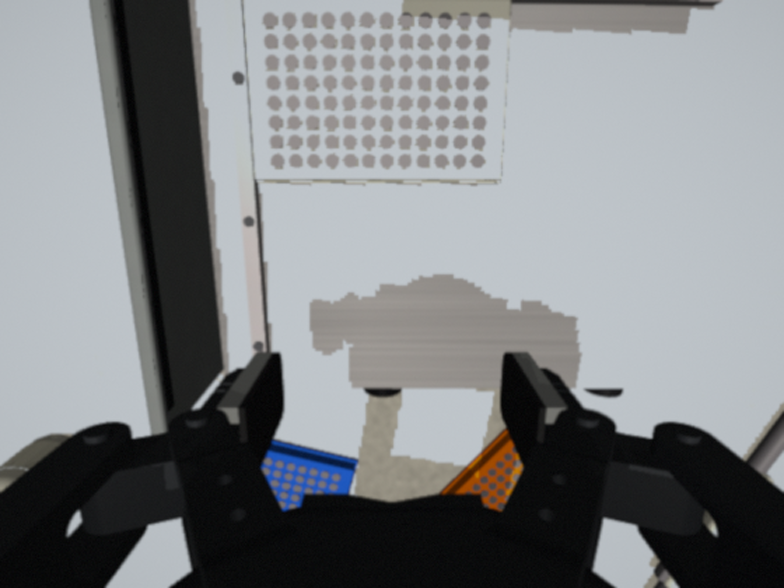

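The last picture shows the plate's left edge, (246,20) to (257,180), flush against the left strip and square. One final +x press will make sure it's also tight on the back strip.

Request:
play_rows(
  series=[
    [[0,0,-0.04,0,0,0,0.8],[0,0,-0.04,0,0,0,0.8],[0,0,-0.025,0,0,0,0.8],[0,0,-0.011,0,0,0,0.8],[0,0,0,0,0,0,0.8],[0.008,0.001,0,0,0,0,0.8],[0.008,0,0,0,0,0,0.8],[0.008,0,0,0,0,0,0.8],[0.008,0.001,0,0,0,0,0.8],[0,0,0,0,0,0,0.8]],
  ],
)

```text
time: 29.6
tool_pos: [0.5614, 0.0111, 0.0732]
tool_rot: [0.0, 1.0, 0.026, 0.001]
contact_force: [-0.6, -0.6, 0.7]
gripper_width: 0.797
grasp_force: 0.0
```

Request:
play_rows(
  series=[
    [[0.003,0,0,0,0,0,0.8],[0.003,0,0,0,0,0,0.8],[0.002,0,0,0,0,0,0.8],[0.001,0,0,0,0,0,0.8],[0,0,0,0,0,0,0.8],[0,0,0,0,0,0,0.8]],
  ],
)

```text
time: 30.2
tool_pos: [0.5686, 0.0111, 0.0723]
tool_rot: [-0.0, 1.0, 0.026, -0.0]
contact_force: [0.5, 0.5, -0.8]
gripper_width: 0.799
grasp_force: 0.0
```

Request:
play_rows(
  series=[
    [[0.002,0,0,0,0,0,0.8],[0.001,0,0,0,0,0,0.8],[0,0,0,0,0,0,0.8],[0,0,0,0,0,0,0.8]],
  ],
)

```text
time: 30.6
tool_pos: [0.5717, 0.0111, 0.0723]
tool_rot: [0.0, 1.0, 0.026, 0.0]
contact_force: [-0.3, -1.2, 0.5]
gripper_width: 0.798
grasp_force: 0.0
```

Request:
play_rows(
  series=[
    [[0.001,0,0,0,0,0,0.8],[0.001,0,0,0,0,0,0.8],[0,0,0,0,0,0,0.8],[0,0,0,0,0,0,0.8]],
  ],
)

```text
time: 31.0
tool_pos: [0.572, 0.0111, 0.0722]
tool_rot: [-0.0, 1.0, 0.026, -0.002]
contact_force: [-8.3, -1.3, 4.6]
gripper_width: 0.804
grasp_force: 3.7
```

Stopped at exactly the predicted x (0.572) with 8 N, so the plate is seated on both strips. I'll retreat and check everything numerically.

Request:
play_rows(
  series=[
    [[-0.01,0,0,0,0,0,0.8],[-0.02,-0.001,0,0,0,0,0.8],[-0.02,-0.001,0.01,0,0,0,0.8],[0,0,0.045,0,0,0,0.8],[0,0,0.045,0,0,0,0.8],[0,0,0.045,0,0,0,0.8],[0,0,0.045,0,0,0,0.8],[0,0,0.045,0,0,0,0.8],[0,0,0.045,0,0,0,0.8],[0,0,0.045,0,0,0,0.8]],
  ],
)

```text
time: 32.0
tool_pos: [0.5232, 0.0092, 0.3991]
tool_rot: [0.0, 1.0, 0.026, 0.001]
contact_force: [0.8, 0.3, -0.9]
gripper_width: 0.803
grasp_force: 0.0
```

Request:
play_rows(
  series=[
    [[0.03,0.02,0,0,0,0,1],[0.03,0.02,0,0,0,0,1],[0,0,0,0,0,0,1],[0,0,0,0,0,0,1]],
  ],
)

```text
time: 32.4
tool_pos: [0.5836, 0.0493, 0.3964]
tool_rot: [0.0, 1.0, 0.026, -0.001]
contact_force: [-0.7, 0.7, -0.2]
gripper_width: 1.0
grasp_force: 0.0
```

```bash
python3 - <<'E'
from h import *
f=grab("wrist","w11"); t=grab("top","t11"); sd=grab("side","s11")
from plant import manip
s=manip.state(); print(s["time"],s["tool_pos"],s["contact_force"])
g=cv2.cvtColor(f["frame"],cv2.COLOR_BGR2GRAY).astype(np.float32)
ex=np.array([np.cos(.0524),np.sin(.0524)]);ey=np.array([-ex[1],ex[0]]);c=np.array([.664,.085])
def prof(x,y,z):
    P=c+np.outer(np.atleast_1d(x),ex)+np.outer(np.atleast_1d(y),ey); n=max(len(np.atleast_1d(x)),len(np.atleast_1d(y)))
    uv=proj(f,np.c_[P,np.full(n,z)]).astype(np.float32); return cv2.remap(g,uv[:,0],uv[:,1],1).ravel().astype(int).tolist()
for y in (-.03,-.1,-.15): print("x-prof y",y,prof(np.arange(-.1,.012,.002),y,.0894))
for x in (-.02,-.07): print("y-prof x",x,prof(x,np.arange(-.03,.016,.002),.0894),prof(x,np.arange(-.14,-.1,.002),.0894))
# amber blobs in tray: wrist(before) vs now, in top & side
def amber(F):
    h=cv2.cvtColor(F["frame"],cv2.COLOR_BGR2HSV); m=((h[...,1]>90)&(h[...,0]<22)&(h[...,2]<200)).astype(np.uint8)
    n,l,st,cc=cv2.connectedComponentsWithStats(m); return [(st[i,:5].tolist()) for i in range(1,n) if 8<st[i,4]<400]
for nm,F,P in(("top",t,[.472,.389,.03]),("side",sd,[.472,.389,.027])):
    print(nm,"expect",proj(F,P)[0].round(1),[b for b in amber(F) if abs(b[0]-proj(F,P)[0][0])<45 and abs(b[1]-proj(F,P)[0][1])<50])
E
```

```text
32.55 [0.58306375 0.04869978 0.39751949] [ 0.21022623  0.05352797 -0.3476134 ]
x-prof y -0.03 [168, 168, 169, 168, 168, 168, 168, 166, 155, 162, 168, 155, 127, 119, 126, 143, 135, 123, 120, 138, 158, 132, 120, 127, 156, 147, 123, 122, 137, 151, 130, 122, 129, 156, 148, 125, 123, 139, 155, 134, 123, 129, 154, 143, 126, 123, 140, 163, 167, 153, 146, 166, 167, 167, 162, 134]
x-prof y -0.1 [168, 169, 168, 168, 169, 168, 168, 167, 156, 162, 168, 164, 142, 126, 137, 158, 151, 131, 128, 148, 161, 140, 121, 132, 158, 155, 131, 127, 144, 161, 144, 128, 133, 157, 154, 130, 129, 147, 162, 145, 124, 135, 158, 154, 131, 120, 119, 124, 127, 114, 69, 49, 58, 67, 70, 63]
x-prof y -0.15 [169, 169, 168, 168, 168, 168, 168, 168, 168, 168, 168, 168, 168, 168, 168, 168, 168, 168, 168, 168, 168, 168, 168, 168, 168, 168, 167, 168, 167, 167, 168, 168, 168, 168, 168, 167, 168, 167, 167, 167, 168, 168, 167, 167, 152, 126, 123, 123, 123, 118, 78, 50, 57, 65, 67, 63]
y-prof x -0.02 [123, 131, 149, 134, 124, 126, 145, 157, 131, 125, 133, 159, 167, 167, 166, 153, 139, 161, 168, 168, 168, 167, 168] [168, 168, 168, 167, 167, 167, 167, 167, 163, 164, 167, 168, 163, 136, 116, 117, 143, 150, 123, 116, 124]
y-prof x -0.07 [143, 154, 166, 163, 153, 155, 163, 166, 156, 150, 159, 167, 169, 169, 168, 149, 130, 161, 168, 168, 168, 169, 168] [168, 168, 168, 168, 168, 168, 168, 168, 162, 163, 168, 168, 167, 159, 149, 151, 162, 165, 151, 147, 158]
top expect [182.3 231.5] []
side expect [240.5 315.5] [[221, 291, 9, 8, 55], [208, 303, 9, 9, 53], [237, 315, 8, 8, 49]]
```

Both strips show a single edge line with no gap, the well rows are centred at -0.0425, and there are three upright vials in the tray. One quick check of the cover's top edge from both views of the folded cover, then I hand in.

```bash
python3 - <<'E'
from h import *
w=pickle.load(open("w3.pkl","rb")); a=pickle.load(open("t3.pkl","rb"))["frame"].astype(int); b=pickle.load(open("t11.pkl","rb"))["frame"].astype(int)
P=onz(w,np.array([[150,44],[421,40],[693,36]])/1.4,.245); o=np.array([.587,-.058]); e=np.array([np.cos(.0524),np.sin(.0524)])
x=(P[:,:2]-o)@e; print("top edge shaker x",x, "angle~",np.arccos(np.clip((.125-x)/.11,-1,1)))
print("cover region change (px>30)",(abs(a-b).max(2)[125:150,275:410]>30).sum())
E
```

```text
top edge shaker x [0.12223017 0.1214314  0.12245123] angle~ [1.5456134  1.53834885 1.54762364]
cover region change (px>30) 2657
```

```bash
python3 - <<'E'
from h import *
o=np.array([.587,-.058]); e=np.array([np.cos(.0524),np.sin(.0524)]);n=np.array([-e[1],e[0]])
xs=np.arange(.09,.14,.0025)
for k in("w3","w11"):
    f=pickle.load(open(k+".pkl","rb")); g=cv2.cvtColor(f["frame"],6).astype(np.float32)
    for y in(.06,.03):
        uv=proj(f,np.c_[o+np.outer(xs,e)+y*n,np.full(len(xs),.245)]).astype(np.float32); print(k,y,uv[0],uv[-1],cv2.remap(g,uv[:,0],uv[:,1],1).ravel().astype(int).tolist())
    uv=proj(f,np.c_[o+np.outer(np.arange(.06,.12,.0025),e)+.03*n,np.full(24,.142)]).astype(np.float32); print("bar",cv2.remap(g,uv[:,0],uv[:,1],1).ravel().astype(int).tolist())
E
```

```text
w3 0.06 [232.11598   69.645515] [229.19508     5.1473136] [137, 137, 136, 133, 90, 72, 52, 61, 65, 62, 59, 156, 176, 107, 178, 179, 179, 178, 178, 178, 177]
w3 0.03 [266.98828   69.074684] [265.58755    4.495499] [137, 136, 135, 133, 100, 72, 51, 65, 65, 61, 59, 146, 178, 97, 177, 179, 178, 179, 178, 178, 177]
bar [182, 183, 182, 182, 168, 138, 138, 138, 121, 71, 55, 73, 77, 67, 124, 138, 137, 136, 137, 136, 136, 132, 101, 87]
w11 0.06 [336.02914  87.80462] [338.61627   21.661839] [128, 127, 126, 126, 126, 101, 75, 49, 50, 59, 56, 141, 163, 98, 165, 165, 165, 165, 165, 164, 164]
w11 0.03 [372.07053  87.93207] [376.2851    21.871992] [129, 129, 127, 127, 128, 103, 74, 55, 60, 58, 55, 138, 164, 96, 164, 165, 164, 164, 164, 163, 163]
bar [167, 168, 167, 167, 168, 167, 135, 126, 124, 68, 52, 65, 69, 60, 107, 127, 129, 128, 127, 125, 125, 122, 95, 79]
```

The cover hasn't moved since it was folded (about 1.54 rad). Handing in.

```bash
python3 -c "
from plant import manip
print(manip.job_done())"
```

```text
the job is handed in; nothing more can be done
None
```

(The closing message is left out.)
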